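Close a sample pot with the click wrench

TASK

Take the click wrench from its grey mat, set its square cup fully down over the lid of the pot in the round capping nest, and tighten the lid clockwise (seen from above) until the wrench breaks over with a click, then stop at once without driving the handle on to its end stop. Leave the lid tightened, take the wrench off it and lay it gently back on the mat; leave everything else where it is.

Things in the scene. Friction and masses are not known exactly. Their poses are not given: they have to be found in the camera images.
- wrench_grip (a point): Click wrench, 0.39 kg, 211 mm long, lying flat: black ribbed handle 24 mm wide and high, 34 mm wide pommel at its tail (-x), aluminium square cup, mouth down, at the other end (+x). This point: centre of the handle, 24 mm above the wrench's underside, 100 mm from the cup's axis. x along the handle to the cup, z up. Handle clear 45 mm behind to 20 mm before it. Mass centre about 29 mm before it
- wrench_cup (a point): Wrench cup, 52 mm square outside; on its upright axis at the ceiling of its pocket, 18 mm above the mouth, 6 mm below wrench_grip. Pocket 42 mm square, mouth flared 3 mm. x in line with the handle's until it breaks over: at about 1 N m clockwise (10 N across the handle point) the handle swings on about the cup's axis, torque falling to half at 0.15 rad; end stop 0.25. It springs back
- lid (a point): White screw lid, 38 mm square, 16 mm high, on the pot clamped in the fixed round nest (116 mm steel disc). Point: centre of its top, 91 mm above the bench, where the pocket's ceiling rests when the cup is fully down. x, y along its sides (cup fits at any quarter turn), z up. Turns clockwise against 0.15 N m, comes up hard after 0.3 to 0.8 rad, different each time and not visible; stays where left
- lid_corner (a point): One top corner of the lid, 27 mm from its axis; it moves along as the lid turns
- mat_centre (a point): Centre of the top face of the fixed flat grey rubber mat, 140 x 270 mm, 3 mm thick, on which the wrench lies; x along its short side, y along its long side
- jar_a: bystander: closed sample pot, 58 mm wide, 79 mm high, square lid; origin under its centre
- jar_b: bystander: a pot like it
- jar_c: bystander: a pot like it
- label_roll: bystander: roll of paper labels lying flat, 84 mm wide, 30 mm high; origin under its centre
- spare_lid: bystander: loose square lid 38 mm, 16 mm high; origin under its centre
- marker: bystander: marker pen 100 mm long, 16 mm thick, along its x; origin under its middle
- scraper: bystander: flat scraper 170 mm long, lying along its x
There are look-alikes about, which are no part of the job. Of the things that look like the part that bears wrench_grip, the smaller one is meant.

How it is judged (in metres and radians):
On the way, in this order (a step that is already met when the one before it is completed fails the run):
1. the wrench's cup is fully down over the lid (distance between wrench_cup and lid below 0.006 m), for 0.1 s.
2. with the cup on the lid, the wrench has broken over (clicked) under the lid's resistance (distance between wrench_cup and lid below 0.008 m and angle between the x axis of wrench_cup and the x axis of wrench_grip, either way round above 0.04 rad), for 0.05 s.
At the end, for the whole second after the job is handed in: The wrench lies flat on the mat at rest (handle point within 70 mm of the mat's centre, tilt under 0.1 rad, handle and cup in line) and is released; the lid is still turned by at least 0.23 rad from where it began (corner moved more than 6 mm) (horizontal distance between wrench_grip and mat_centre below 0.07 m and height (world z) of wrench_grip below 0.033 m and angle between wrench_grip's own z axis and vertical below 0.1 rad and linear speed of wrench below 0.02 m/s and angle between the x axis of wrench_cup and the x axis of wrench_grip, either way round below 0.03 rad and distance of lid_corner from where it was at the start of the episode above 0.006 m); the robot touches nothing.
It fails at once if the handle is driven on past the click towards its end stop (more than 0.20 rad out of line with the cup) (angle between the x axis of wrench_cup and the x axis of wrench_grip, either way round above 0.2 rad).
It fails at once if a bystander is pushed more than 30 mm (distance of any of jar_a, jar_b, jar_c, label_roll, spare_lid, marker, scraper from where it was at the start of the episode above 0.03 m).
It fails at once if the wrench falls or is slammed on to the mat or bench (faster than 0.5 m/s close above it) (linear speed of wrench above 0.5 m/s and height (world z) of wrench_grip below 0.07 m).
It fails at once if the wrench presses on the lid and nest far beyond what the click needs (over 150 N over all contacts, about 60 N at the click) (contact force between wrench and nest above 150 N).
It also fails if it takes over 67 s, if anything falls off the work surface, if the arm or the gripper's body presses on something with over 40 N, if the wrist force passes 120 N, or if a joint passes its speed limit or range.

ROBOT

A 6-joint arm with a two-finger parallel gripper is mounted at the origin on the work surface. World frame = base frame: x ahead of the robot, y to its left, z up, the work surface at z = 0. Lengths are in mm, angles in rad, forces in N, time in s.
With the tool pointing down it reaches from about 325 to 875 mm from the base axis. Payload 4.4 kg.
Tool frame: the origin (TCP) lies on the centre line of the jaws, within the pads' length; the fingertips stand ctrl.tcp_to_tips ahead of it and the grasp point (between the pads) is the TCP (ctrl.tcp_to_tips is the distance from the TCP to the fingertips, in mm); z points along the fingers, y is the direction in which the jaws open and shut (so a half turn about z gives the same grasp; the last joint's range is limited). The gripper opens to 85 mm and grips with 20 to 120 N. Pads are 22 mm wide; open, the fingers measure 114 mm over their backs; the gripper's body (76 mm by 85 mm) begins 54 mm behind the grasp point. The pads swing forward as they close: fully open they stand 13 mm farther back than shut.
Start: joints at [1.073, 0.207, 1.542, -0, 1.393, -0.15], TCP at [195.446, 540.766, 250.282] pointing down, gripper open.
Joint ranges: [-2.73, 2.73], [-0.86, 2.22], [0.23, 2.46], [-1.11, 4.25], [0.08, 2.63], [-2.82, 2.82]. Speed limits (rad/s): [2.79, 2.79, 3.14, 3.14, 3.14, 3.14].

INTERFACE

Orientations are given as a 3x3 rotation matrix whose columns are the frame's x, y, z axes.
In Python, from rig import sensors, imaging, ticket, ctrl gives the robot as it stands.
- The arm moves only by the shell command python3 -m jog 'ROWS'. ROWS is JSON, a list of rows, each an object with "xyz": the shift along the tool's x, y, z in mm, a list of three; "spin": the turn about the tool's z in degrees; "jaw": the opening, from -1 (shut) to 1 (fully open). In form: [{"xyz": [x, y, z], "spin": spin, "jaw": jaw}, ...]. A call has 1 to 8 rows; each row is the pose to reach, as a shift and turn from the pose commanded when the call began, along the tool's axes at that moment; what a row does not reach only later rows make up. A row lasts 1/12 s, in which the tool goes at most 41.7 mm and 7.16 degrees, less where a joint would pass 70% of its speed; a pose out of reach is approached as far as the arm can. A call with a gripper value outside its range is refused whole. The fingers move at their own pace and stop on an object; the grip force is fixed at half the most. Time passes only in rows, so rows that repeat a pose let the fingers close. It gives the time, the measured TCP pose, the force and the opening at its end, in the units of the state.
- sensors.sense(): the state, without advancing time (a new reading comes with each control period).
- imaging.capture(name): name is "scene" or "top" or "wrist"; returns (picture, depth): 420x560x3 uint8, red, green, blue; 420x560 float32, mm along the optical axis (not along the pixel's ray), 0 where there is no reading.
- imaging.camera_info(name): a dict with "K" (3x3 intrinsics, pixels), "k1" (the pictures are not rectified: a ray, as slopes to the right and down, at radius r is drawn at 1 + k1 r^2 times it, then the intrinsics apply), "pose" (4x4, takes a point from camera to world coordinates). Camera axes: x right, y down, z forward; pixel columns grow to the right and rows downward; lengths in mm; the calibration is good to about 2 mm. A picture is of the moment at which its call begins: read the wrist's pose just before it. camera_info takes no time and is no camera call; for the wrist camera it gives the pose at the moment of the call.
- ticket.job_done(): hands the job in, once; it reports no verdict.
The state is a dict: "time": time; "joints": joint angles; "qvel": joint speeds; "joint_torque": joint torques, N m; "tcp_pos": TCP position; "orientation": TCP orientation; "contact_force": force on the tool from outside, world axes, zero at the start; "ft_torque": the same for the moment, N m; "gripper_width": opening from 0.0 (shut) to 1.0 (fully open).
Only numpy, scipy, OpenCV 4.12 (cv2) and the standard library are available. Lean on these libraries where they do the work, as an engineer would, in place of code of your own. Each camera call takes 0.05 s, during which the arm holds its last target.

## Working session

There is one attempt and no reset: what is moved stays moved. The work goes in short steps, Python scripts to look and compute and a shell command to move; the robot and the scene stay as the last step left them, time stands still between calls to the robot, and variables do not carry over. Pictures are saved under pics/ and viewed, and the job is handed in when it is done.

```bash
ls; mkdir -p pics
python3 - <<'E'
from rig import sensors, imaging, ticket, ctrl
import cv2
s=sensors.sense(); print(s['time'],s['tcp_pos'],s['orientation'],s['gripper_width'],ctrl.tcp_to_tips)
for n in ("scene","top"):
    p,d=imaging.capture(n); cv2.imwrite(f"pics/{n}0.png",p[:,:,::-1]); 
    i=imaging.camera_info(n); print(n,i)
    import numpy as np; np.savez(f"{n}0.npz",p=p,d=d)
E
```

```text
pics
0.0 [195.07873574 540.128402   249.10517826] [[-9.40479824e-01  3.39847740e-01 -1.10181750e-03]
 [ 3.39849345e-01  9.40477725e-01 -2.01781584e-03]
 [ 3.50484664e-04 -2.27216705e-03 -9.99997357e-01]] 1.0030200179691653 19.0
scene {'K': array([[444.66598855,   0.        , 280.09194515],
       [  0.        , 444.66598855, 207.98479599],
       [  0.        ,   0.        ,   1.        ]]), 'k1': -0.11053488121518584, 'pose': array([[-6.61273648e-01,  5.94516787e-01, -4.57457050e-01,
         9.63383321e+02],
       [ 7.50087066e-01,  5.16479670e-01, -4.13059492e-01,
         4.41864366e+02],
       [-9.30353595e-03, -6.16277973e-01, -7.87473748e-01,
         7.92141079e+02],
       [ 0.00000000e+00,  0.00000000e+00,  0.00000000e+00,
         1.00000000e+00]])}
top {'K': array([[427.75802965,   0.        , 277.39997735],
       [  0.        , 427.75802965, 203.099426  ],
       [  0.        ,   0.        ,   1.        ]]), 'k1': -0.06720706398969714, 'pose': array([[ 1.32666736e-04, -9.88974061e-01,  1.48088789e-01,
         4.39351086e+02],
       [-9.99674927e-01, -3.90676696e-03, -2.51948010e-02,
         7.49881815e+01],
       [ 2.54955531e-02, -1.48037307e-01, -9.88653090e-01,
         8.82184426e+02],
       [ 0.00000000e+00,  0.00000000e+00,  0.00000000e+00,
         1.00000000e+00]])}
```

View pics/scene0.png

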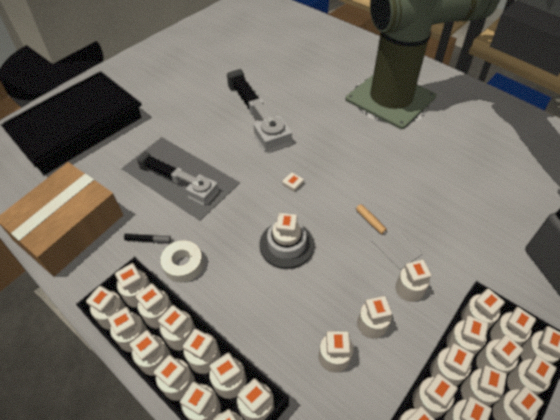

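View pics/top0.png

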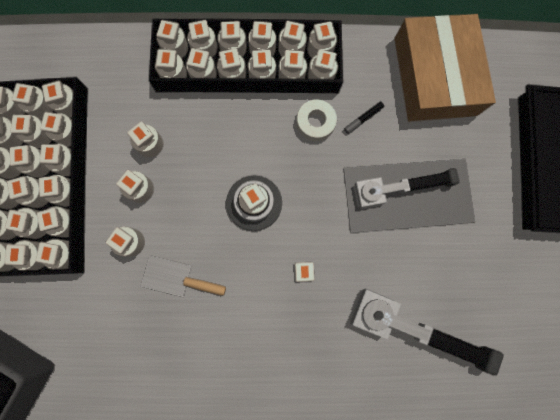

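The small wrench on the grey mat is at top pixel (410,185); the big look-alike off the mat is at (430,330). The pot in the nest is at (253,200), its look-alikes are pots at (144,135), (132,185), (124,241) plus the trays, and the loose lid is at (304,272). Next, crops and measurements.

```bash
cat > h.py <<'E'
import numpy as np, cv2
from rig import sensors, imaging, ctrl
def ray(info,uv):
    uv=np.asarray(uv,float).reshape(-1,1,2)
    n=cv2.undistortPoints(uv,info['K'],np.array([info['k1'],0,0,0.]))[:,0]
    d=np.c_[n,np.ones(len(n))]@info['pose'][:3,:3].T
    return info['pose'][:3,3],d
def plane(info,uv,z):
    o,d=ray(info,uv); t=(z-o[2])/d[:,2]; return o+d*t[:,None]
def tri(views):
    A=np.zeros((3,3));b=np.zeros(3)
    L=[]
    for i,uv in views:
        o,d=ray(i,uv); d=d[0]/np.linalg.norm(d[0]); P=np.eye(3)-np.outer(d,d); A+=P;b+=P@o; L.append((P,o))
    x=np.linalg.solve(A,b); return x,[np.linalg.norm(P@(x-o)) for P,o in L]
def proj(info,X):
    T=np.linalg.inv(info['pose']); X=np.atleast_2d(X)
    return cv2.projectPoints(X.astype(float),cv2.Rodrigues(T[:3,:3])[0],T[:3,3],info['K'],np.array([info['k1'],0,0,0.]))[0][:,0]
def depthpt(info,d,uv):
    o,r=ray(info,uv); r=r[0]; n=r/ (r@info['pose'][:3,2]); return o+n*d
E
python3 - <<'E'
import numpy as np,cv2
T=np.load('top0.npz')['p'];S=np.load('scene0.npz')['p']
c=lambda p,x,y,w,h,k:cv2.resize(p[y:y+h,x:x+w,::-1],None,fx=k,fy=k,interpolation=cv2.INTER_CUBIC)
cv2.imwrite('pics/c1.png',c(T,335,150,150,90,5))
cv2.imwrite('pics/c2.png',np.hstack([c(T,215,165,80,80,5),c(S,250,195,80,80,5)]))
cv2.imwrite('pics/c3.png',c(S,115,130,130,95,6))
E
```

```text
(no output)
```

View pics/c1.png

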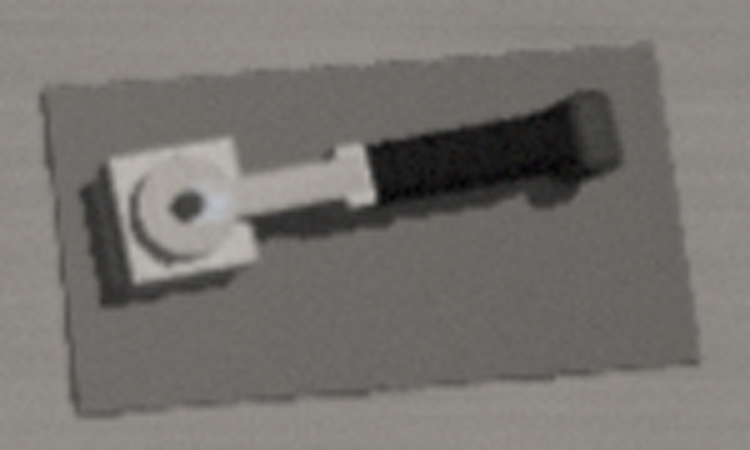

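View pics/c2.png

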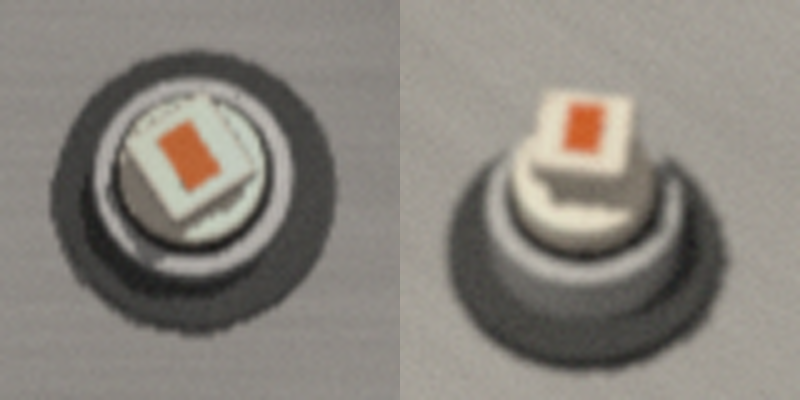

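View pics/c3.png

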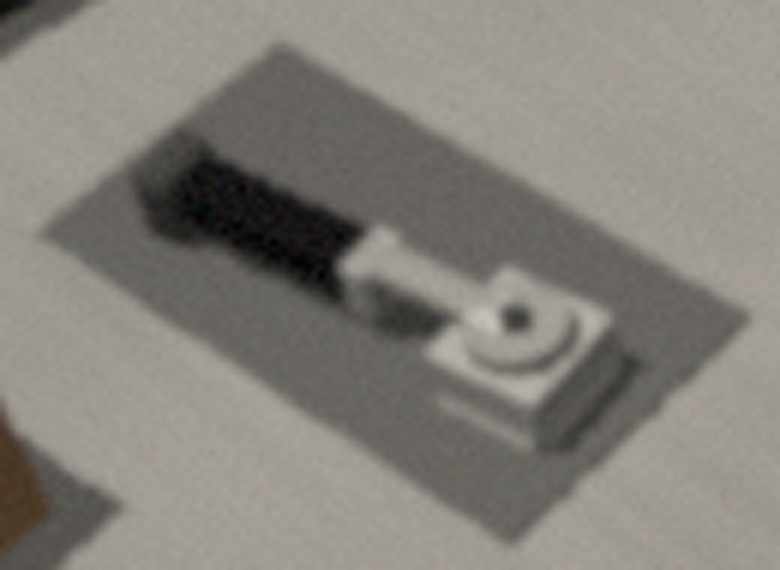

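Crop c1 confirms the choice: a small black-handled wrench on the mat, with its cup hub hole at top (372.4,191) and scene (200.8,183). In c2 the nest lid with its orange mark is seen at top (253,197) and scene (287,220).

Run:
```python
from h import *
It=imaging.camera_info('top');Is=imaging.camera_info('scene')
T=np.load('top0.npz');S=np.load('scene0.npz')
np.set_printoptions(precision=1,suppress=True)
print('hub',tri([(It,(372.4,191)),(Is,(200.8,183))]))
def blob(p,lo,hi,box):
    x,y,w,h=box; hsv=cv2.cvtColor(p,cv2.COLOR_RGB2HSV)
    m=np.zeros(hsv.shape[:2],np.uint8); m[y:y+h,x:x+w]=cv2.inRange(hsv,lo,hi)[y:y+h,x:x+w]
    c=max(cv2.findContours(m,0,cv2.CHAIN_APPROX_NONE)[0],key=cv2.contourArea)
    M=cv2.moments(m,True); return (M['m10']/M['m00'],M['m01']/M['m00']),c,m
ot,ct,_=blob(T['p'],(0,120,100),(20,255,255),(230,175,50,50))
os_,cs,_=blob(S['p'],(0,120,100),(20,255,255),(265,205,45,35))
L,r=tri([(It,ot),(Is,os_)]); print('lid',ot,os_,L,r)
for nm,I,c in (('t',It,ct),('s',Is,cs)):
    P=plane(I,c[:,0].astype(float),91)[:,:2].astype(np.float32); R=cv2.minAreaRect(P); b=cv2.boxPoints(R); print(nm,R,b[1]-b[0],b[2]-b[1])
    e=[b[1]-b[0],b[2]-b[1]]; print([np.degrees(np.arctan2(v[1],v[0])) for v in e])
# handle black
ht,c,_=blob(T['p'],(0,0,0),(180,255,45),(405,160,60,40)); hs,c2,_=blob(S['p'],(0,0,0),(180,255,45),(130,145,50,45))
print('handle',ht,hs,tri([(It,ht),(Is,hs)]))
# crop-based handle axis at z=27(+) in top
for a in [(372,175),(590,130)]: 
  print(plane(It,[(a[0]/5+335,a[1]/5+150)],33))
q=[(42,90),(652,43),(699,362),(78,413)]
print('mat',plane(It,[(x/5+335,y/5+150) for x,y in q],3), plane(It,[(x/5+335,y/5+150) for x,y in q],3).mean(0))
q=[(281,40),(748,318),(512,543),(40,233)]
print('matS',plane(Is,[(x/6+115,y/6+130) for x,y in q],3).mean(0))
print('disc',plane(It,[(253.5,203.3)],10))
for n,uv in (('jA',(146,134)),('jB',(132,184)),('jC',(124,240)),('spare',(304,272)),('roll',(317,119)),('marker',(364,118)),('scraperhandle',(205,287)),('bigwrench',(380,316)),('tray',(245,90)),('lefttray',(82,180)),('box',(403,115))): print(n,plane(It,[uv],60 if n[0]=='j' else 20)[0])
```

```text
hub (array([ 590.3, -137.4,   39.1]), [np.float64(1.2867920090306024), np.float64(1.2867920090305969)])
lid (252.28571428571428, 195.79761904761904) (286.2758620689655, 219.98275862068965) [571.  102.5  91.2] [np.float64(0.7325464744919947), np.float64(0.7325464744920281)]
t ((571.6304931640625, 102.1172866821289), (21.606176376342773, 13.509847640991211), 33.68559265136719) [  7.5 -11.2] [18. 12.]
[np.float32(-56.314384), np.float32(33.68555)]
s ((570.4840087890625, 102.9132080078125), (20.68511199951172, 12.621381759643555), 33.0321159362793) [  6.9 -10.6] [17.3 11.3]
[np.float32(-56.96798), np.float32(33.0321)]
handle (430.8475499092559, 181.37023593466424) (156.88311688311688, 166.67012987012987) (array([ 615.7, -267.8,   22.7]), [np.float64(0.7740804155468998), np.float64(0.7740804155468058)])
[[ 605.2 -217.4   33. ]]
[[ 624.8 -311.    33. ]]
mat [[ 646.8  -87.2    3. ]
 [ 670.2 -355.1    3. ]
 [ 531.3 -366.3    3. ]
 [ 509.9  -99.1    3. ]] [ 589.5 -226.9    3. ]
matS [ 589.7 -222.     3. ]
disc [[569.4 102.   10. ]]
jA [700.7 316.   60. ]
jB [599.2 338.5  60. ]
jC [489.7 348.6  60. ]
spare [429.5  -0.2  20. ]
roll [748.5 -30.7  20. ]
marker [ 752.1 -131.    20. ]
scraperhandle [399.9 196.5  20. ]
bigwrench [ 342.2 -151.2   20. ]
tray [811.8 122.1  20. ]
lefttray [615.1 455.9  20. ]
box [ 760.2 -215.8   20. ]
```

Measurements match the text: lid top at z 91.2 (571, 102.5), sides at 33.4°; the cup hub at (590,-137), handle pointing to -78.5°. Moving above the wrench for a close look with the wrist camera.

```bash
python3 -m jog '[{"xyz":[-260,-235,0],"spin":29,"jaw":1},{"xyz":[-260,-235,0],"spin":29,"jaw":1},{"xyz":[-260,-235,0],"spin":29,"jaw":1},{"xyz":[-260,-235,0],"spin":29,"jaw":1},{"xyz":[-260,-235,0],"spin":29,"jaw":1},{"xyz":[-260,-235,0],"spin":29,"jaw":1},{"xyz":[-260,-235,0],"spin":29,"jaw":1},{"xyz":[-260,-235,0],"spin":29,"jaw":1}]'
```

```text
time: 0.77
tcp_pos: [352.1, 244.6, 250.0]
orientation: [[-0.658, 0.753, -0.0], [0.753, 0.658, -0.0], [0.0, -0.0, -1.0]]
contact_force: [1.6, 0.6, 0.4]
gripper_width: 1.002
```

```bash
cat >> h.py <<'E'
def shift(xyz,yang=None):
    s=sensors.sense(); R=np.array(s['orientation']); p=np.array(s['tcp_pos'])
    a=np.degrees(np.arctan2(R[1,1],R[0,1]))
    print('t',round(s['time'],2),'tcp',p.round(1),'yang',a.round(2),'F',np.round(s['contact_force'],1),'w',round(s['gripper_width'],3),'q',np.round(s['joints'],2))
    if xyz is not None: print('shift',(R.T@(np.array(xyz)-p)).round(1))
    if yang is not None: print('spin',round(a-yang,2))
E
python3 -c "
from h import *
shift([600,-215,250],11.5)"
```

```text
t 0.77 tcp [352.1 244.6 250. ] yang 41.16 F [1.6 0.6 0.4] w 1.002 q [ 0.4  -0.12  1.88 -0.    1.38 -0.31]
shift [-509.2 -115.9   -0. ]
spin 29.66
```

```bash
python3 -m jog '[{"xyz":[-255,-58,0],"spin":30,"jaw":1},{"xyz":[-255,-58,0],"spin":30,"jaw":1},{"xyz":[-255,-58,0],"spin":30,"jaw":1},{"xyz":[-255,-58,0],"spin":30,"jaw":1},{"xyz":[-255,-58,0],"spin":30,"jaw":1},{"xyz":[-509,-116,0],"spin":30,"jaw":1},{"xyz":[-509,-116,0],"spin":30,"jaw":1},{"xyz":[-509,-116,0],"spin":30,"jaw":1}]'; python3 -c "
from h import *
shift([600,-215,250],11.5)"
```

```text
time: 1.43
tcp_pos: [510.3, -49.0, 249.8]
orientation: [[-0.192, 0.981, -0.001], [0.981, 0.192, 0.0], [0.001, -0.001, -1.0]]
contact_force: [-0.2, 1.0, 0.3]
gripper_width: 1.001
t 1.43 tcp [510.3 -49.  249.8] yang 11.1 F [-0.2  1.   0.3] w 1.001 q [-0.26  0.07  1.69  0.    1.38 -0.46]
shift [-180.2   56.1   -0.3]
spin -0.4
```

```bash
python3 -m jog '[{"xyz":[-180,56,0],"spin":0,"jaw":1},{"xyz":[-180,56,0],"spin":0,"jaw":1},{"xyz":[-180,56,0],"spin":0,"jaw":1},{"xyz":[-180,56,0],"spin":0,"jaw":1},{"xyz":[-180,56,0],"spin":0,"jaw":1},{"xyz":[-180,56,0],"spin":0,"jaw":1},{"xyz":[-180,56,0],"spin":0,"jaw":1}]'
python3 - <<'E'
from h import *
shift([610,-235.5,60],11.5)
I=imaging.camera_info('wrist'); p,d=imaging.capture('wrist'); cv2.imwrite('pics/w1.png',p[:,:,::-1]); np.savez('w1.npz',p=p,d=d,**I)
print(I)
E
```

```text
time: 2.02
tcp_pos: [599.5, -213.8, 249.0]
orientation: [[-0.191, 0.982, -0.002], [0.982, 0.191, 0.001], [0.002, -0.002, -1.0]]
contact_force: [-1.2, -0.3, -0.1]
gripper_width: 1.0
t 2.02 tcp [ 599.5 -213.8  249. ] yang 11.01 F [-1.2 -0.3 -0.1] w 1.0 q [-0.48  0.34  1.38  0.    1.43 -0.67]
shift [-23.7   6.5 188.9]
spin -0.49
{'K': array([[377.98538769,   0.        , 287.59672109],
       [  0.        , 377.98538769, 210.96613167],
       [  0.        ,   0.        ,   1.        ]]), 'k1': 0.013000105946109166, 'pose': array([[ 9.81592502e-01,  1.84679957e-01,  4.86772398e-02,
         5.87306708e+02],
       [ 1.90981984e-01, -9.47241736e-01, -2.57408189e-01,
        -1.49199823e+02],
       [-1.42902021e-03,  2.61966424e-01, -9.65075930e-01,
         3.72171121e+02],
       [ 0.00000000e+00,  0.00000000e+00,  0.00000000e+00,
         1.00000000e+00]])}
```

View pics/w1.png

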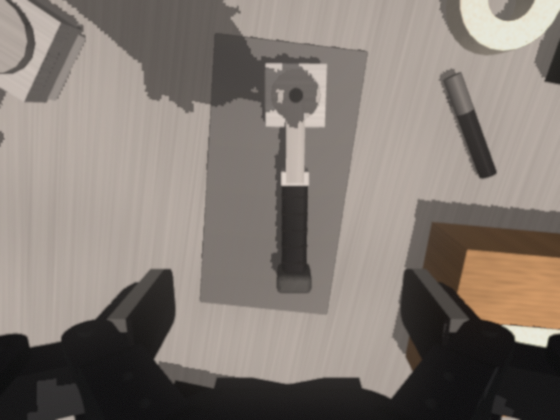

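The wrist view shows the wrench nearly upright in the image: hub hole at (295,95), black handle from (295,186) to (293,265), pommel end at (293,292).

Run:
```python
from h import *
np.set_printoptions(precision=1,suppress=True)
w=np.load('w1.npz'); I={k:w[k] for k in('K','k1','pose')};I['k1']=float(I['k1']); p=w['p']
It=imaging.camera_info('top');Is=imaging.camera_info('scene')
hsv=cv2.cvtColor(p,cv2.COLOR_RGB2HSV)
m=(p.max(2)<45).astype(np.uint8); m[:,:270]=0;m[:,320:]=0;m[:180]=0;m[300:]=0
rows=[(y,np.where(m[y])[0].min(),np.where(m[y])[0].max()) for y in (190,200,220,240,258)]; print(rows)
C=[((a+b)/2+.5 -0.5,y) for y,a,b in rows]
P=plane(I,C,36); print(P); 
E=plane(I,[(a,y) for y,a,b in rows],27);F=plane(I,[(b+1,y) for y,a,b in rows],27);print('width',np.linalg.norm(E-F,axis=1))
v=P[-1]-P[0]; print('ang',np.degrees(np.arctan2(v[1],v[0])))
hub=(295,95.5); print('hub z39',plane(I,[hub],39)); print('tri3',tri([(I,hub),(It,(372.4,191)),(Is,(200.8,183))]),tri([(I,hub),(It,(372.4,191))]))
h=plane(I,[hub],39)[0]; v=P[2]-h; print('ang hub-handle',np.degrees(np.arctan2(v[1],v[0])))
q=[(215,33),(366,52),(327,313),(201,300)]; M=plane(I,q,3);print('mat',M,M.mean(0))
print('cup corners',plane(I,[(264,64),(326,64),(327,126),(266,126)],35))
print('depth hub',depthpt(I,w['d'][70:75,275:280].mean(),(277,72)),'handle',depthpt(I,np.median(w['d'][215:225,292:297]),(294.5,220)),'mat',depthpt(I,np.median(w['d'][200:210,230:240]),(235,205)))
print('black/silver edge',plane(I,[(295,185),(293,265),(293,292)],36))
```

```text
Traceback (most recent call last):
ValueError: zero-size array to reduction operation minimum which has no identity
```

Run:
```python
from h import *
np.set_printoptions(precision=1,suppress=True)
w=np.load('w1.npz'); I={k:w[k] for k in('K','k1','pose')};I['k1']=float(I['k1']); p=w['p']
It=imaging.camera_info('top');Is=imaging.camera_info('scene')
m=(p.max(2)<70).astype(np.uint8); m[:,:270]=0;m[:,320:]=0
rows=[(y,np.where(m[y])[0].min(),np.where(m[y])[0].max()) for y in (195,205,220,240,255)]; print(rows)
C=[((a+b)/2,y) for y,a,b in rows]
P=plane(I,C,36); print(P); 
E=plane(I,[(a,y) for y,a,b in rows],36);F=plane(I,[(b+1,y) for y,a,b in rows],36);print('width',np.linalg.norm(E-F,axis=1))
v=P[-1]-P[0]; print('ang',np.degrees(np.arctan2(v[1],v[0])))
hub=(295,95.5); print('hub z39',plane(I,[hub],39)); print('tri3',tri([(I,hub),(It,(372.4,191)),(Is,(200.8,183))]),tri([(I,hub),(It,(372.4,191))]))
h=plane(I,[hub],39)[0]; v=P[2]-h; print('ang hub-handle',np.degrees(np.arctan2(v[1],v[0])))
q=[(215,33),(366,52),(327,313),(201,300)]; M=plane(I,q,3);print('mat',M,M.mean(0))
print('cup corners',plane(I,[(264,64),(326,64),(327,126),(266,126)],35))
print('depth cup',depthpt(I,np.median(w['d'][69:75,273:280]),(277,72)),'handle',depthpt(I,np.median(w['d'][215:225,292:297]),(294.5,220)),'mat',depthpt(I,np.median(w['d'][200:210,230:240]),(235,205)))
print('black/silver edge',plane(I,[(295,185),(293,265),(293,292)],36))
```

```text
[(195, np.int64(281), np.int64(306)), (205, np.int64(281), np.int64(306)), (220, np.int64(280), np.int64(306)), (240, np.int64(280), np.int64(305)), (255, np.int64(280), np.int64(305))]
[[ 606.7 -223.    36. ]
 [ 608.5 -232.3   36. ]
 [ 610.8 -246.4   36. ]
 [ 614.2 -265.8   36. ]
 [ 617.1 -280.6   36. ]]
width [23.7 23.9 25.  24.5 24.7]
ang -79.68837583900292
hub z39 [[ 591.  -137.9   39. ]]
tri3 (array([ 590.5, -137.7,   38.8]), [np.float64(0.524732768458768), np.float64(1.0589123018116349), np.float64(1.53246752513175)]) (array([ 590.9, -138. ,   40.8]), [np.float64(0.0879974557852236), np.float64(0.08799745578524457)])
ang hub-handle -79.62846204051317
mat [[ 510.6  -98.1    3. ]
 [ 647.1  -87.6    3. ]
 [ 670.1 -352.6    3. ]
 [ 533.2 -363.4    3. ]] [ 590.3 -225.4    3. ]
cup corners [[ 560.7 -118.1   35. ]
 [ 611.5 -108.3   35. ]
 [ 623.3 -157.4   35. ]
 [ 571.2 -167.5   35. ]]
depth cup [ 572.3 -121.9   30.6] handle [ 612.  -245.4   38.7] mat [ 552.7 -251.9    2.4]
black/silver edge [[ 606.2 -213.7   36. ]
 [ 619.6 -290.5   36. ]
 [ 625.1 -318.4   36. ]]
```

```bash
python3 -c "
from h import *
shift([608,-230.4,80],10.4)"
```

```text
t 2.07 tcp [ 599.2 -212.5  249.2] yang 11.09 F [ 0.1 -0.   0.1] w 1.003 q [-0.48  0.34  1.38  0.    1.43 -0.67]
shift [-19.6   5.5 169.1]
spin 0.69
```

```bash
python3 -m jog '[{"xyz":[-18.5,5.3,169],"spin":0.7,"jaw":1},{"xyz":[-18.5,5.3,169],"spin":0.7,"jaw":1},{"xyz":[-18.5,5.3,169],"spin":0.7,"jaw":1},{"xyz":[-18.5,5.3,169],"spin":0.7,"jaw":1},{"xyz":[-18.5,5.3,169],"spin":0.7,"jaw":1},{"xyz":[-18.5,5.3,169],"spin":0.7,"jaw":1},{"xyz":[-18.5,5.3,169],"spin":0.7,"jaw":1}]'
python3 - <<'E'
from h import *
shift([608,-230.4,28],10.4)
I=imaging.camera_info('wrist'); p,d=imaging.capture('wrist'); cv2.imwrite('pics/w2.png',p[:,:,::-1]); np.savez('w2.npz',p=p,d=d,**I)
shift([608,-230.4,28],10.4)
E
```

```text
time: 2.65
tcp_pos: [609.4, -229.2, 83.1]
orientation: [[-0.182, 0.983, 0.002], [0.983, 0.182, -0.001], [-0.001, 0.002, -1.0]]
contact_force: [1.1, -1.0, 0.8]
gripper_width: 1.001
t 2.65 tcp [ 609.4 -229.2   83.1] yang 10.5 F [ 1.1 -1.   0.8] w 1.001 q [-0.49  0.53  1.47  0.    1.14 -0.68]
shift [-0.8 -1.7 55.1]
spin 0.1
t 2.7 tcp [ 610.6 -230.    84.9] yang 10.49 F [-0.5  0.4  0.3] w 1.005 q [-0.49  0.53  1.47  0.    1.14 -0.68]
shift [ 0.3 -2.9 56.9]
spin 0.09
```

View pics/w2.png

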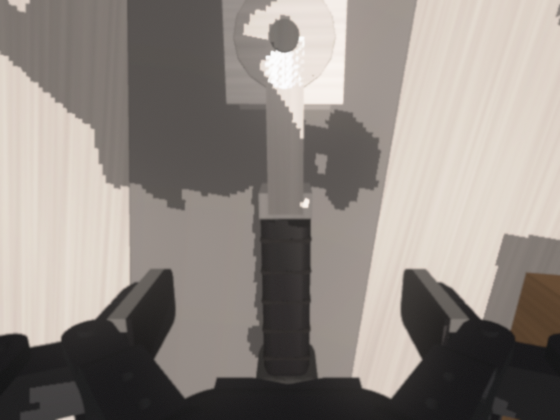

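Run:
```python
from h import *
np.set_printoptions(precision=1,suppress=True)
w=np.load('w2.npz'); I={k:w[k] for k in('K','k1','pose')};I['k1']=float(I['k1'])
w=np.load('w1.npz'); J={k:w[k] for k in('K','k1','pose')};J['k1']=float(J['k1'])
print(I['pose'][:3,3])
hub=(284.5,36); print(plane(I,[hub],39),tri([(I,hub),(J,(295,95.5))]))
P=plane(I,[((261+311)/2,225),((259+310)/2,345)],38);print(P); v=P[1]-P[0];print(np.degrees(np.arctan2(v[1],v[0])))
print(proj(I,[[608,-230.4,38]]))
shift([608,-230.4,28],10.4)
```

```text
[ 597.3 -164.3  206.1]
[[ 591.3 -137.1   39. ]] (array([ 591.2, -138. ,   43.7]), [np.float64(0.3083620538379106), np.float64(0.30836205383788984)])
[[ 606.6 -216.4   38. ]
 [ 617.4 -279.5   38. ]]
-80.24833215884875
[[283.7 253.2]]
t 2.7 tcp [ 610.6 -230.    84.9] yang 10.49 F [-0.5  0.4  0.3] w 1.005 q [-0.5  0.5  1.5  0.   1.1 -0.7]
shift [ 0.3 -2.9 56.9]
spin 0.09
```

```bash
python3 -m jog '[{"xyz":[0,-1.2,25],"spin":0,"jaw":1},{"xyz":[0,-1.2,48],"spin":0,"jaw":1},{"xyz":[0,-1.2,48],"spin":0,"jaw":1}]'
python3 - <<'E'
from h import *
shift([608.7,-230.2,28],10.4)
E
```

```text
time: 2.95
tcp_pos: [606.6, -229.3, 33.0]
orientation: [[-0.181, 0.983, -0.002], [0.983, 0.181, 0.001], [0.001, -0.001, -1.0]]
contact_force: [-1.6, 0.7, -1.3]
gripper_width: 1.0
t 2.95 tcp [ 606.6 -229.3   33. ] yang 10.46 F [-1.6  0.7 -1.3] w 1.0 q [-0.49  0.6   1.49  0.    1.05 -0.68]
shift [-1.3  1.9  5. ]
spin 0.06
```

```bash
python3 -m jog '[{"xyz":[0,0.5,4.5],"spin":0,"jaw":1},{"xyz":[0,0.5,4.5],"spin":0,"jaw":1},{"xyz":[0,0.5,4.5],"spin":0,"jaw":-1},{"xyz":[0,0.5,4.5],"spin":0,"jaw":-1},{"xyz":[0,0.5,4.5],"spin":0,"jaw":-1},{"xyz":[0,0.5,4.5],"spin":0,"jaw":-1},{"xyz":[0,0.5,4.5],"spin":0,"jaw":-1},{"xyz":[0,0.5,4.5],"spin":0,"jaw":-1}]'
python3 - <<'E'
from h import *
shift(None)
E
```

```text
time: 3.62
tcp_pos: [608.4, -230.2, 29.5]
orientation: [[-0.181, 0.984, 0.001], [0.984, 0.181, -0.0], [-0.001, 0.001, -1.0]]
contact_force: [-0.3, 0.2, 1.7]
gripper_width: 0.275
t 3.62 tcp [ 608.4 -230.2   29.5] yang 10.42 F [-0.3  0.2  1.7] w 0.275 q [-0.49  0.6   1.49  0.    1.05 -0.68]
```

```bash
python3 -m jog '[{"xyz":[0,0,-8],"spin":0,"jaw":-1},{"xyz":[0,0,-20],"spin":0,"jaw":-1},{"xyz":[0,0,-40],"spin":0,"jaw":-1},{"xyz":[0,0,-60],"spin":0,"jaw":-1},{"xyz":[0,0,-85],"spin":0,"jaw":-1},{"xyz":[0,0,-110],"spin":0,"jaw":-1},{"xyz":[0,0,-130],"spin":0,"jaw":-1},{"xyz":[0,0,-130],"spin":0,"jaw":-1}]'
python3 - <<'E'
from h import *
shift(None)
I=imaging.camera_info('wrist'); p,d=imaging.capture('wrist'); cv2.imwrite('pics/w3.png',p[:,:,::-1]); np.savez('w3.npz',p=p,d=d,**I)
shift(None)
E
```

```text
time: 4.28
tcp_pos: [610.9, -231.7, 165.3]
orientation: [[-0.181, 0.983, 0.009], [0.983, 0.181, -0.005], [-0.007, 0.008, -1.0]]
contact_force: [1.6, -0.7, -2.6]
gripper_width: 0.272
t 4.28 tcp [ 610.9 -231.7  165.3] yang 10.44 F [ 1.6 -0.7 -2.6] w 0.272 q [-0.49  0.44  1.42 -0.    1.27 -0.68]
t 4.33 tcp [ 609.7 -231.1  162.5] yang 10.43 F [-0.6 -1.3 -3.4] w 0.273 q [-0.49  0.44  1.43 -0.    1.27 -0.68]
```

View pics/w3.png

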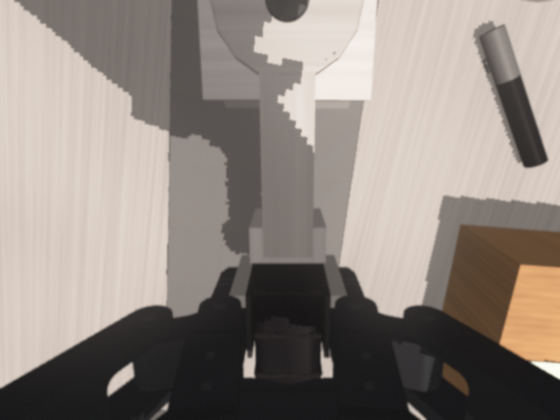

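```bash
cat >> h.py <<'E'
def camtool():
    s=sensors.sense(); T=np.eye(4);T[:3,:3]=s['orientation'];T[:3,3]=s['tcp_pos']
    return np.linalg.inv(T)@imaging.camera_info('wrist')['pose']
E
python3 - <<'E'
from h import *
np.set_printoptions(precision=2,suppress=True)
C=camtool(); print(C)
I=dict(imaging.camera_info('wrist')); I['pose']=C
for z in (-6,-11,-16): print(plane(I,[(287,5)],z), plane(I,[(202,99),(371,99)],z+4),plane(I,[(248,262),(328,262)],-10))
w=np.load('w3.npz');d=w['d']
for uv in [(230,60),(360,60),(210,90),(365,90),(210,10),(288,200)]:
    u,v=uv; print(uv, depthpt(I,np.median(d[v-2:v+3,u-2:u+3]),uv))
E
```

```text
[[   0.     -0.96   -0.26   65.96]
 [   1.     -0.      0.      0.21]
 [  -0.     -0.26    0.96 -123.07]
 [   0.      0.      0.      1.  ]]
[[93.44  0.06 -6.  ]] [[ 68.47 -26.02  -2.  ]
 [ 68.48  25.81  -2.  ]] [[ 18.04 -12.51 -10.  ]
 [ 18.04  13.24 -10.  ]]
[[ 92.27   0.07 -11.  ]] [[ 68.37 -24.93  -7.  ]
 [ 68.37  24.75  -7.  ]] [[ 18.04 -12.51 -10.  ]
 [ 18.04  13.24 -10.  ]]
[[ 91.1    0.08 -16.  ]] [[ 68.27 -23.85 -12.  ]
 [ 68.27  23.7  -12.  ]] [[ 18.04 -12.51 -10.  ]
 [ 18.04  13.24 -10.  ]]
(230, 60) [ 79.77 -17.15  -0.77]
(360, 60) [79.8  22.13 -0.48]
(210, 90) [ 71.14 -23.59  -1.13]
(365, 90) [71.16 24.08 -0.72]
(210, 10) [ 93.3  -22.38  -0.92]
(288, 200) [38.42  0.36 -9.4 ]
```

Wrench gripped level (cup top flat at tool z -0.8, cup axis about 94 mm ahead of TCP, y ≈ 0). Moving to a look pose beside the lid.

```bash
python3 -c "
from h import *
shift([560,-17.3,165],33.4)"
```

```text
t 4.33 tcp [ 609.7 -231.1  162.5] yang 10.43 F [-0.6 -1.3 -3.4] w 0.273 q [-0.49  0.44  1.43 -0.    1.27 -0.68]
shift [219.3 -10.2  -3.6]
spin -22.97
```

```bash
python3 -m jog '[{"xyz":[25,-2,0],"spin":-3,"jaw":-1},{"xyz":[60,-3,0],"spin":-7,"jaw":-1},{"xyz":[95,-5,0],"spin":-11,"jaw":-1},{"xyz":[130,-6,0],"spin":-15,"jaw":-1},{"xyz":[165,-8,0],"spin":-19,"jaw":-1},{"xyz":[200,-9,0],"spin":-23,"jaw":-1},{"xyz":[219,-10,0],"spin":-23,"jaw":-1},{"xyz":[219,-10,0],"spin":-23,"jaw":-1}]'
python3 - <<'E'
from h import *
np.set_printoptions(precision=2,suppress=True)
for k in range(2):
    C=camtool();shift(None)
    I=imaging.camera_info('wrist'); p,d=imaging.capture('wrist')
cv2.imwrite('pics/w4.png',p[:,:,::-1]); np.savez('w4.npz',p=p,d=d,**I)
shift(None)
E
```

```text
time: 5.0
tcp_pos: [554.9, -11.9, 156.0]
orientation: [[-0.555, 0.832, -0.007], [0.832, 0.555, 0.003], [0.006, -0.004, -1.0]]
contact_force: [-0.9, -0.0, -4.1]
gripper_width: 0.269
t 5.0 tcp [554.9 -11.9 156. ] yang 33.69 F [-0.9 -0.  -4.1] w 0.269 q [-0.18  0.26  1.68  0.    1.21 -0.77]
t 5.05 tcp [556.  -14.1 156.4] yang 33.63 F [-0.1 -0.2 -3.4] w 0.267 q [-0.18  0.26  1.68 -0.    1.21 -0.77]
t 5.1 tcp [556.9 -15.6 156.9] yang 33.54 F [-0.2 -0.3 -2.5] w 0.271 q [-0.18  0.27  1.67 -0.    1.21 -0.77]
```

View pics/w4.png

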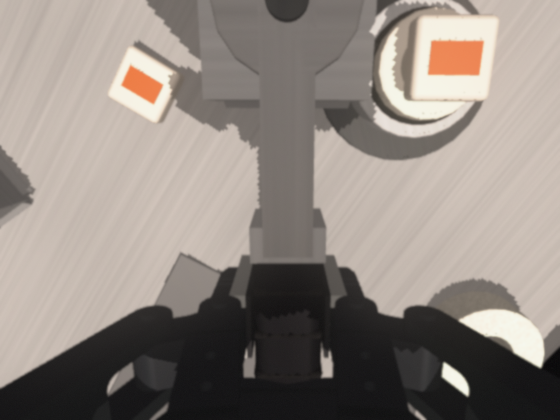

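Run:
```python
from h import *
np.set_printoptions(precision=2,suppress=True)
w=np.load('w4.npz');p=w['p'];d=w['d'];W={k:w[k] for k in('K','k1','pose')};W['k1']=float(W['k1'])
C=camtool();I=dict(W);I['pose']=C
hsv=cv2.cvtColor(p,cv2.COLOR_RGB2HSV)
m=cv2.inRange(hsv,(0,120,100),(20,255,255)); m[:,:400]=0;m[120:]=0
M=cv2.moments(m,True);o=(M['m10']/M['m00'],M['m01']/M['m00']);print(o)
pt=depthpt(I,np.median(d[50:66,445:465]),o);print('tool',pt,'world',depthpt(W,np.median(d[50:66,445:465]),o))
z=pt[2]
c=max(cv2.findContours(m,0,cv2.CHAIN_APPROX_NONE)[0],key=cv2.contourArea)[:,0].astype(float)
P=plane(I,c,z)[:,:2].astype(np.float32);print(cv2.minAreaRect(P), 'center plane',plane(I,[o],z))
wh=((hsv[...,1]<70)&(hsv[...,2]>200)).astype(np.uint8)
mm=((d>0)&(abs(d-np.median(d[50:66,445:465]))<8)).astype(np.uint8); mm[:,:400]=0;mm[115:]=0;mm[:,505:]=0
c=max(cv2.findContours(mm,0,cv2.CHAIN_APPROX_NONE)[0],key=cv2.contourArea)[:,0].astype(float)
P=plane(I,c,z)[:,:2].astype(np.float32);print('lid rect',cv2.minAreaRect(P),c.min(0),c.max(0))
It=imaging.camera_info('top');Is=imaging.camera_info('scene')
print(tri([(W,o),(It,(252.286,195.798)),(Is,(286.276,219.98))]),tri([(It,(252.286,195.798)),(W,o)]))
shift(None)
```

```text
(455.283863368669, 57.35335689045937)
tool [88.16 77.7  65.43] world [571.5  102.38  91.  ]
((88.01730346679688, 77.6051254272461), (14.21606159210205, 23.38955307006836), 0.26819634437561035) center plane [[88.16 77.7  65.43]]
lid rect ((87.78672790527344, 75.25360107421875), (37.07244873046875, 40.23711395263672), 0.17741543054580688) [408.  14.] [498. 100.]
(array([571.18, 102.42,  91.29]), [np.float64(0.2766103481564977), np.float64(0.6132513507435767), np.float64(0.859158739001765)]) (array([571.17, 101.86,  92.51]), [np.float64(0.08607723527934698), np.float64(0.08607723527940066)])
t 5.1 tcp [556.9 -15.6 156.9] yang 33.54 F [-0.2 -0.3 -2.5] w 0.271 q [-0.18  0.27  1.67 -0.    1.21 -0.77]
```

```bash
python3 -m jog '[{"xyz":[-2,20,0],"spin":0,"jaw":-1},{"xyz":[-4,50,0],"spin":0,"jaw":-1},{"xyz":[-5,72,0],"spin":0,"jaw":-1},{"xyz":[-5,77,0],"spin":0,"jaw":-1},{"xyz":[-5,77,0],"spin":0,"jaw":-1},{"xyz":[-5,77,0],"spin":0,"jaw":-1}]'
python3 - <<'E'
from h import *
shift(None)
for n in ('top','scene'):
    p,d=imaging.capture(n); np.savez(n+'1.npz',p=p,d=d); shift([623.2,24,157],33.4)
    T=p[130:260,180:350] if n=='top' else p[130:270,210:380]
    cv2.imwrite(f'pics/{n}1.png',cv2.resize(T[:,:,::-1],None,fx=4,fy=4,interpolation=cv2.INTER_CUBIC))
E
```

```text
time: 5.6
tcp_pos: [624.7, 20.6, 157.5]
orientation: [[-0.55, 0.835, -0.003], [0.835, 0.55, -0.001], [0.001, -0.003, -1.0]]
contact_force: [-0.1, 0.2, -4.6]
gripper_width: 0.269
t 5.6 tcp [624.7  20.6 157.5] yang 33.38 F [-0.1  0.2 -4.6] w 0.269 q [-0.1   0.4   1.5  -0.    1.25 -0.69]
t 5.65 tcp [624.3  20.6 157.6] yang 33.36 F [-0.2 -0.6 -3.8] w 0.271 q [-0.11  0.4   1.5  -0.    1.25 -0.69]
shift [3.4 1.  0.6]
spin -0.04
t 5.7 tcp [624.2  20.7 157.9] yang 33.36 F [-0.3 -1.  -3.5] w 0.27 q [-0.11  0.4   1.5  -0.    1.25 -0.69]
shift [3.3 1.  0.9]
spin -0.04
```

View pics/top1.png

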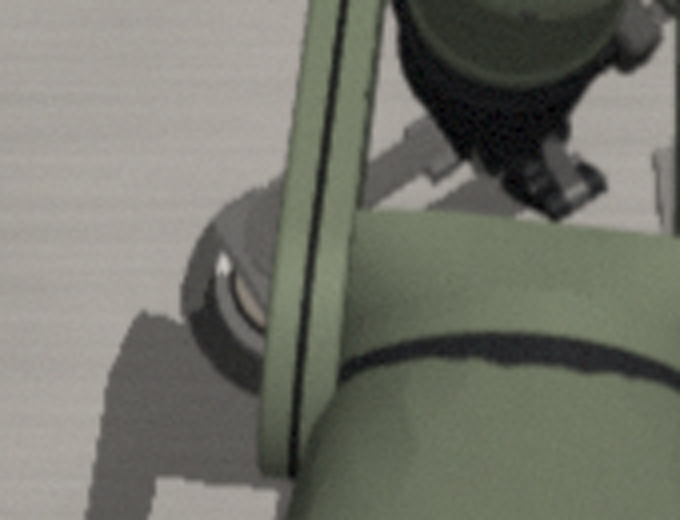

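View pics/scene1.png

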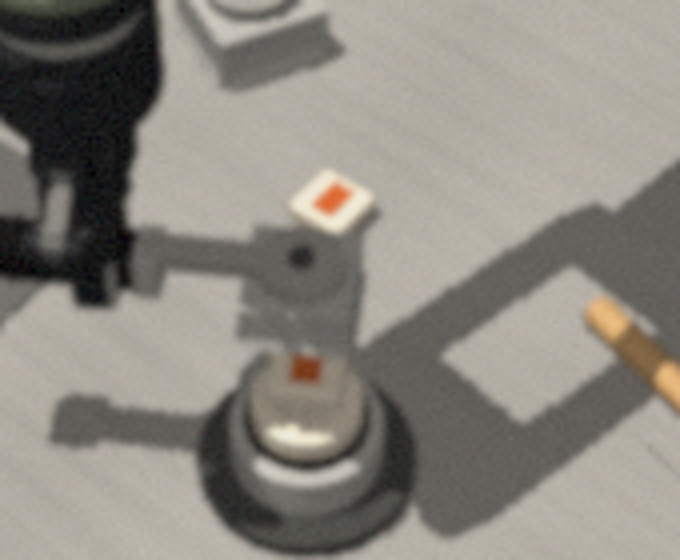

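Run:
```python
from h import *
Is=imaging.camera_info('scene')
for z in (164,167,170): print(plane(Is,[(285.3,194.3)],z))
for k in (92,94): print(proj(Is,[[624.2-.55*k,20.7+.835*k,167.3]]), k)
# cup top corners visible
```

```text
[[568.24713585  98.48529131 164.        ]]
[[570.13430514 100.12526879 167.        ]]
[[572.02147444 101.76524627 170.        ]]
[[282.98009951 194.57721903]] 92
[[284.06441035 194.68831112]] 94
```

Run:
```python
from h import *
Is=imaging.camera_info('scene')
print(proj(Is,[[571.3,102.4,91]]),'obs 286.28,219.98', proj(Is,[[591,-138,39]]),'obs 200.8,183')
S=np.load('scene1.npz')['p']; g=S[180:210,265:305].astype(int).sum(2)
m=(g<150); ys,xs=np.where(m[8:22,10:30]); 
print(g[8:22,12:28]); print(proj(Is,[[624.2-.55*95,20.7+.835*95,167.3]]))
```

```text
[[285.78908822 220.05846956]] obs 286.28,219.98 [[199.85662665 182.93224805]] obs 200.8,183
[[315 307 295 296 295 293 292 285 290 292 297 304 302 325 370 415]
 [298 297 283 280 293 293 288 286 274 281 297 291 295 293 300 312]
 [299 287 295 290 287 282 268 269 261 263 270 288 286 281 289 289]
 [283 294 294 277 283 279 243 223 218 221 230 261 279 292 293 292]
 [293 290 292 280 273 240 200 167 159 155 202 245 277 297 290 294]
 [293 287 284 291 254 212 153 131 133 129 178 218 281 285 285 298]
 [290 282 292 291 263 190 139 130 123 138 152 225 268 298 297 288]
 [279 293 285 270 250 214 158 127 124 149 174 227 277 297 287 285]
 [292 282 289 288 274 232 196 181 176 174 213 253 287 298 290 300]
 [283 286 279 290 288 276 256 229 235 237 256 266 288 291 290 291]
 [290 290 299 282 293 281 285 270 266 268 288 286 298 299 290 294]
 [288 295 290 286 290 281 291 296 298 282 284 289 293 296 294 280]
 [273 283 285 291 303 287 302 296 286 291 297 296 284 290 294 293]
 [268 274 290 289 290 287 290 307 284 294 287 285 296 296 284 291]]
[[284.6067483  194.74388269]]
```

```bash
python3 -m jog '[{"xyz":[2.8,0.8,10],"spin":0,"jaw":-1},{"xyz":[2.8,0.8,25],"spin":0,"jaw":-1},{"xyz":[2.8,0.8,35],"spin":0,"jaw":-1},{"xyz":[2.8,0.8,35],"spin":0,"jaw":-1},{"xyz":[2.8,0.8,35],"spin":0,"jaw":-1}]'
python3 - <<'E'
from h import *
p,d=imaging.capture('scene'); shift([623.3,23.5,99.5],33.4)
cv2.imwrite(f'pics/scene2.png',cv2.resize(p[140:270,210:360,::-1],None,fx=5,fy=4.5,interpolation=cv2.INTER_CUBIC))
shift([623.3,23.5,99.5],33.4)
E
```

```text
time: 6.12
tcp_pos: [623.1, 24.5, 122.3]
orientation: [[-0.551, 0.835, -0.003], [0.835, 0.551, 0.0], [0.002, -0.003, -1.0]]
contact_force: [0.5, -0.6, -2.8]
gripper_width: 0.269
t 6.17 tcp [624.1  24.4 123.5] yang 33.42 F [ 0.4  0.3 -2.8] w 0.274 q [-0.1   0.43  1.52 -0.    1.19 -0.68]
shift [-0.3 -1.2 24. ]
spin 0.02
t 6.17 tcp [624.1  24.4 123.5] yang 33.42 F [ 0.4  0.3 -2.8] w 0.274 q [-0.1   0.43  1.52 -0.    1.19 -0.68]
shift [-0.3 -1.2 24. ]
spin 0.02
```

View pics/scene2.png

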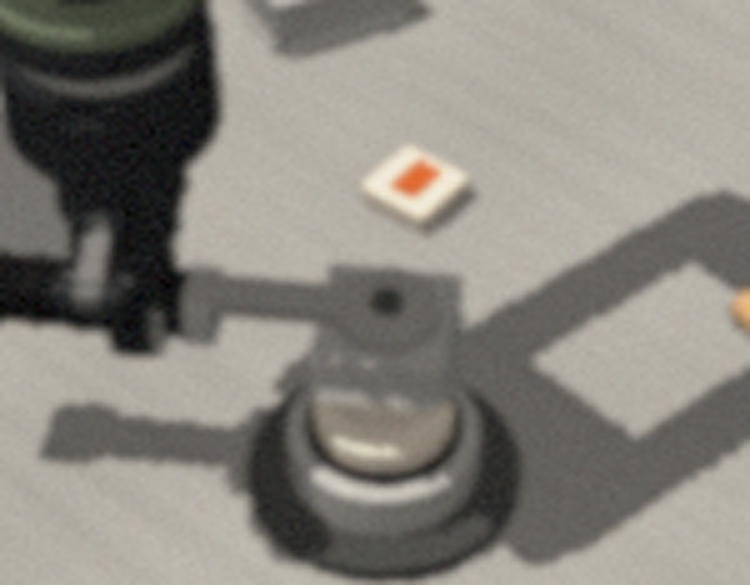

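Cup hovers right over the lid, hub at (287.4,206.7) in the scene picture. Lowering in small steps.

```bash
python3 -m jog '[{"xyz":[0,-0.4,4],"spin":0,"jaw":-1},{"xyz":[0,-0.4,8],"spin":0,"jaw":-1},{"xyz":[0,-0.4,10],"spin":0,"jaw":-1},{"xyz":[0,-0.4,10],"spin":0,"jaw":-1}]'
```

```text
time: 6.5
tcp_pos: [623.8, 24.4, 113.2]
orientation: [[-0.551, 0.835, -0.001], [0.835, 0.551, 0.0], [0.001, -0.001, -1.0]]
contact_force: [-0.4, -0.6, -3.6]
gripper_width: 0.27
```

```bash
python3 -m jog '[{"xyz":[0,0,3],"spin":0,"jaw":-1},{"xyz":[0,0,6],"spin":0,"jaw":-1},{"xyz":[0,0,6],"spin":0,"jaw":-1}]'
```

```text
time: 6.75
tcp_pos: [623.7, 24.4, 107.0]
orientation: [[-0.551, 0.835, -0.001], [0.835, 0.551, 0.0], [0.001, -0.001, -1.0]]
contact_force: [-0.1, 0.3, -3.7]
gripper_width: 0.27
```

```bash
python3 -m jog '[{"xyz":[0,0,3],"spin":0,"jaw":-1},{"xyz":[0,0,6],"spin":0,"jaw":-1},{"xyz":[0,0,6],"spin":0,"jaw":-1}]'
```

```text
time: 7.0
tcp_pos: [623.6, 24.4, 100.9]
orientation: [[-0.551, 0.835, -0.001], [0.835, 0.551, 0.0], [0.001, -0.001, -1.0]]
contact_force: [-0.8, -0.8, -3.6]
gripper_width: 0.273
```

```bash
python3 -m jog '[{"xyz":[0,0,1],"spin":0,"jaw":-1},{"xyz":[0,0,1.5],"spin":0,"jaw":-1},{"xyz":[0,0,1.5],"spin":0,"jaw":-1}]'
```

```text
time: 7.25
tcp_pos: [624.2, 24.3, 100.2]
orientation: [[-0.551, 0.835, -0.0], [0.835, 0.551, -0.0], [0.0, -0.0, -1.0]]
contact_force: [0.6, 0.6, -4.4]
gripper_width: 0.273
```

```bash
python3 -m jog '[{"xyz":[0,0,0.7],"spin":0,"jaw":-1},{"xyz":[0,0,0.7],"spin":0,"jaw":-1}]'
```

```text
time: 7.42
tcp_pos: [624.3, 24.3, 99.7]
orientation: [[-0.551, 0.835, 0.0], [0.835, 0.551, -0.0], [-0.0, 0.0, -1.0]]
contact_force: [0.7, 0.1, -2.8]
gripper_width: 0.266
```

```bash
python3 -m jog '[{"xyz":[0,0,0.7],"spin":0,"jaw":-1},{"xyz":[0,0,0.7],"spin":0,"jaw":-1}]'
```

```text
time: 7.58
tcp_pos: [624.4, 24.3, 99.3]
orientation: [[-0.551, 0.835, 0.0], [0.835, 0.551, 0.0], [-0.0, 0.0, -1.0]]
contact_force: [0.5, 0.3, -1.0]
gripper_width: 0.273
```

Seated with light contact. Now the clockwise orbit about the lid axis (r = 94.5): first 15°, which is below slack plus the earliest stop.

```bash
python3 -m jog '[{"xyz":[0.13,-4.95,0.3],"spin":3,"jaw":-1},{"xyz":[0.52,-9.88,0.3],"spin":6,"jaw":-1},{"xyz":[1.16,-14.78,0.3],"spin":9,"jaw":-1},{"xyz":[2.07,-19.65,0.3],"spin":12,"jaw":-1},{"xyz":[3.22,-24.46,0.3],"spin":15,"jaw":-1},{"xyz":[3.22,-24.46,0.3],"spin":15,"jaw":-1},{"xyz":[3.22,-24.46,0.3],"spin":15,"jaw":-1}]'; python3 -c "
from h import *
shift([571.3,102.4,91]); s=sensors.sense(); print(s['ft_torque'])"
```

```text
time: 8.17
tcp_pos: [602.1, 13.0, 99.2]
orientation: [[-0.318, 0.948, 0.0], [0.948, 0.318, -0.001], [-0.001, -0.0, -1.0]]
contact_force: [-2.1, -1.8, 0.2]
gripper_width: 0.266
t 8.17 tcp [602.1  13.   99.2] yang 18.51 F [-2.1 -1.8  0.2] w 0.266 q [-0.12  0.42  1.6  -0.    1.12 -0.44]
shift [94.5 -0.8  8.1]
[-0.22543271  0.40801142  0.21736296]
```

```bash
python3 -m jog '[{"xyz":[0.06,-3.3,0],"spin":2,"jaw":-1},{"xyz":[0.23,-6.6,0],"spin":4,"jaw":-1},{"xyz":[0.23,-6.6,0],"spin":4,"jaw":-1}]'
cat > st.py <<'E'
from h import *
s=sensors.sense();R=np.array(s['orientation']);print('toolF',(R.T@np.array(s['contact_force'])).round(2),'toolM',(R.T@np.array(s['ft_torque'])).round(3)); shift([571.3,102.4,91])
E
python3 st.py
```

```text
time: 8.42
tcp_pos: [595.7, 11.0, 99.1]
orientation: [[-0.25, 0.968, 0.0], [0.968, 0.25, -0.001], [-0.001, -0.0, -1.0]]
contact_force: [-1.5, -3.6, 0.3]
gripper_width: 0.273
toolF [-3.12 -2.36 -0.33] toolM [ 0.502 -0.153 -0.259]
t 8.42 tcp [595.7  11.   99.1] yang 14.48 F [-1.5 -3.6  0.3] w 0.273 q [-0.13  0.41  1.61 -0.    1.12 -0.38]
shift [94.6 -0.8  8. ]
```

```bash
python3 -m jog '[{"xyz":[-0.3,-3.7,0],"spin":2,"jaw":-1},{"xyz":[-0.3,-3.7,0],"spin":2,"jaw":-1}]'; python3 st.py
```

```text
time: 8.58
tcp_pos: [592.4, 10.2, 99.0]
orientation: [[-0.216, 0.976, 0.0], [0.976, 0.216, -0.0], [-0.001, 0.0, -1.0]]
contact_force: [-2.0, -2.6, 1.0]
gripper_width: 0.269
toolF [-2.14 -2.5  -1.02] toolM [ 0.492 -0.11  -0.246]
t 8.58 tcp [592.4  10.2  99. ] yang 12.48 F [-2.  -2.6  1. ] w 0.269 q [-0.13  0.4   1.62 -0.    1.11 -0.35]
shift [94.6 -0.7  8. ]
```

```bash
python3 -m jog '[{"xyz":[-0.3,-3.6,0],"spin":2,"jaw":-1},{"xyz":[-0.3,-3.6,0],"spin":2,"jaw":-1}]'; python3 st.py
```

```text
time: 8.75
tcp_pos: [589.0, 9.4, 99.0]
orientation: [[-0.182, 0.983, 0.001], [0.983, 0.182, 0.0], [-0.0, 0.001, -1.0]]
contact_force: [-1.5, -2.1, 1.4]
gripper_width: 0.271
toolF [-1.81 -1.86 -1.43] toolM [ 0.396  0.002 -0.154]
t 8.75 tcp [589.    9.4  99. ] yang 10.48 F [-1.5 -2.1  1.4] w 0.271 q [-0.13  0.4   1.63  0.    1.11 -0.31]
shift [94.6 -0.5  8. ]
```

```bash
cat > st.py <<'E'
from h import *
s=sensors.sense();R=np.array(s['orientation']);F=R.T@np.array(s['contact_force']);M=R.T@np.array(s['ft_torque']);print('toolF',F.round(2),'toolM',M.round(3),'axis torque',round(M[2]-0.0945*F[1],3)); shift([571.3,102.4,91])
E
python3 -m jog '[{"xyz":[-0.2,-3.5,0],"spin":2,"jaw":-1},{"xyz":[-0.2,-3.5,0],"spin":2,"jaw":-1}]'; python3 st.py
```

```text
time: 8.92
tcp_pos: [585.7, 8.8, 99.0]
orientation: [[-0.147, 0.989, 0.001], [0.989, 0.147, 0.0], [0.0, 0.001, -1.0]]
contact_force: [-1.6, -1.8, 2.1]
gripper_width: 0.271
toolF [-1.5  -1.84 -2.14] toolM [ 0.32   0.113 -0.136] axis torque 0.037
t 8.92 tcp [585.7   8.8  99. ] yang 8.48 F [-1.6 -1.8  2.1] w 0.271 q [-0.13  0.39  1.64  0.    1.11 -0.28]
shift [94.7 -0.5  8. ]
```

```bash
python3 -m jog '[{"xyz":[-0.1,-3.4,0],"spin":2,"jaw":-1},{"xyz":[-0.1,-3.4,0],"spin":2,"jaw":-1}]'; python3 st.py
```

```text
time: 9.08
tcp_pos: [582.4, 8.4, 98.9]
orientation: [[-0.113, 0.994, 0.001], [0.994, 0.113, 0.001], [0.001, 0.001, -1.0]]
contact_force: [-0.8, -1.0, 1.0]
gripper_width: 0.271
toolF [-0.87 -0.92 -0.96] toolM [ 0.268  0.196 -0.096] axis torque -0.009
t 9.08 tcp [582.4   8.4  98.9] yang 6.49 F [-0.8 -1.   1. ] w 0.271 q [-0.13  0.39  1.65  0.    1.1  -0.25]
shift [94.7 -0.4  8. ]
```

```bash
python3 -m jog '[{"xyz":[0.06,-3.3,0],"spin":2,"jaw":-1},{"xyz":[0.06,-3.3,0],"spin":2,"jaw":-1}]'; python3 st.py
```

```text
time: 9.25
tcp_pos: [579.1, 8.0, 98.9]
orientation: [[-0.078, 0.997, 0.001], [0.997, 0.078, 0.001], [0.001, 0.001, -1.0]]
contact_force: [-1.8, -1.1, 2.3]
gripper_width: 0.272
toolF [-0.94 -1.84 -2.29] toolM [ 0.244  0.209 -0.134] axis torque 0.04
t 9.25 tcp [579.1   8.   98.9] yang 4.49 F [-1.8 -1.1  2.3] w 0.272 q [-0.14  0.38  1.66  0.    1.1  -0.21]
shift [94.7 -0.4  7.9]
```

```bash
python3 -m jog '[{"xyz":[0.06,-3.3,0],"spin":2,"jaw":-1},{"xyz":[0.06,-3.3,0],"spin":2,"jaw":-1}]'; python3 st.py
```

```text
time: 9.42
tcp_pos: [575.8, 7.8, 98.9]
orientation: [[-0.043, 0.999, 0.001], [0.999, 0.043, 0.001], [0.001, 0.001, -1.0]]
contact_force: [-0.7, -0.4, 1.4]
gripper_width: 0.269
toolF [-0.42 -0.69 -1.42] toolM [ 0.374  0.23  -0.155] axis torque -0.089
t 9.42 tcp [575.8   7.8  98.9] yang 2.49 F [-0.7 -0.4  1.4] w 0.269 q [-0.14  0.37  1.67  0.    1.1  -0.18]
shift [94.7 -0.3  7.9]
```

```bash
python3 -m jog '[{"xyz":[0.06,-3.3,0],"spin":2,"jaw":-1},{"xyz":[0.06,-3.3,0],"spin":2,"jaw":-1}]'; python3 st.py
python3 - <<'E'
from h import *
p,d=imaging.capture('scene')
cv2.imwrite(f'pics/scene3.png',cv2.resize(p[140:270,210:360,::-1],None,fx=5,fy=4.5,interpolation=cv2.INTER_CUBIC))
E
```

```text
time: 9.58
tcp_pos: [572.5, 7.7, 98.9]
orientation: [[-0.009, 1.0, 0.001], [1.0, 0.009, 0.001], [0.001, 0.001, -1.0]]
contact_force: [-1.5, -0.9, 2.0]
gripper_width: 0.269
toolF [-0.91 -1.47 -1.98] toolM [ 0.254  0.303 -0.179] axis torque -0.04
t 9.58 tcp [572.5   7.7  98.9] yang 0.5 F [-1.5 -0.9  2. ] w 0.269 q [-0.14  0.37  1.68  0.    1.1  -0.15]
shift [94.7 -0.3  7.9]
```

View pics/scene3.png

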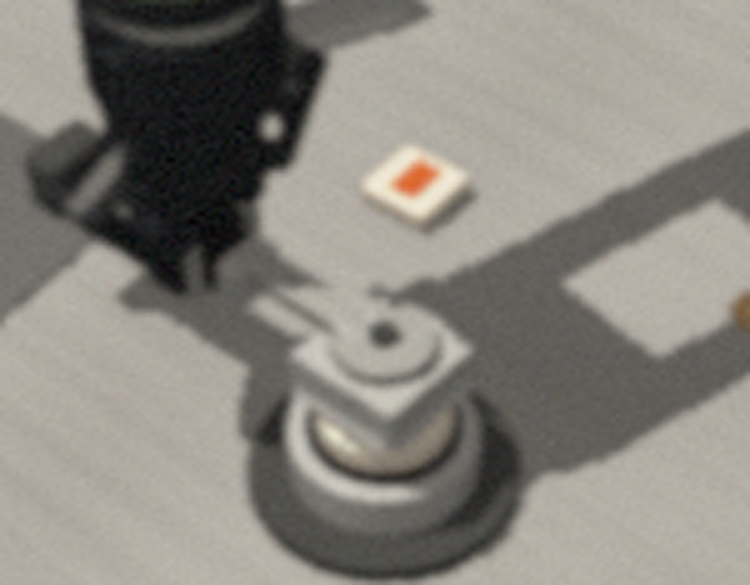

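Cup is fully down over the lid (hub at (384,335) in the crop), in line with the handle. Continuing.

```bash
python3 -m jog '[{"xyz":[0.06,-3.3,0],"spin":2,"jaw":-1},{"xyz":[0.06,-3.3,0],"spin":2,"jaw":-1}]'; python3 st.py
```

```text
time: 9.8
tcp_pos: [569.1, 7.7, 98.8]
orientation: [[0.027, 1.0, 0.001], [1.0, -0.027, 0.0], [0.0, 0.001, -1.0]]
contact_force: [-2.0, -0.5, 2.8]
gripper_width: 0.272
toolF [-0.56 -1.95 -2.81] toolM [ 0.275  0.288 -0.141] axis torque 0.043
t 9.8 tcp [569.1   7.7  98.8] yang -1.52 F [-2.  -0.5  2.8] w 0.272 q [-0.14  0.36  1.68  0.    1.09 -0.11]
shift [94.8 -0.3  7.9]
```

```bash
python3 -m jog '[{"xyz":[0.06,-3.3,0],"spin":2,"jaw":-1},{"xyz":[0.06,-3.3,0],"spin":2,"jaw":-1}]'; python3 st.py
```

```text
time: 9.97
tcp_pos: [566.1, 7.8, 98.9]
orientation: [[0.06, 0.998, 0.002], [0.998, -0.06, 0.0], [0.0, 0.002, -1.0]]
contact_force: [0.5, 0.6, 1.6]
gripper_width: 0.269
toolF [ 0.63  0.51 -1.56] toolM [ 0.08   0.255 -0.4  ] axis torque -0.448
t 9.97 tcp [566.1   7.8  98.9] yang -3.45 F [0.5 0.6 1.6] w 0.269 q [-0.14  0.36  1.69  0.    1.09 -0.08]
shift [94.7 -0.5  7.9]
```

```bash
python3 -m jog '[{"xyz":[0.06,-3.3,0],"spin":2,"jaw":-1},{"xyz":[0.06,-3.3,0],"spin":2,"jaw":-1}]'; python3 st.py
```

```text
time: 10.13
tcp_pos: [563.3, 8.0, 99.0]
orientation: [[0.094, 0.996, 0.003], [0.996, -0.094, -0.0], [-0.0, 0.003, -1.0]]
contact_force: [2.1, 0.2, 0.9]
gripper_width: 0.275
toolF [ 0.43  2.08 -0.87] toolM [-0.109  0.334 -0.913] axis torque -1.11
t 10.13 tcp [563.3   8.   99. ] yang -5.39 F [2.1 0.2 0.9] w 0.275 q [-0.14  0.35  1.7  -0.    1.09 -0.05]
shift [94.8 -0.9  8. ]
```

Torque has risen to about 1.1 N·m, so the lid is hard up. Smaller steps now.

```bash
python3 -m jog '[{"xyz":[0.03,-2.5,0],"spin":1.5,"jaw":-1},{"xyz":[0.03,-2.5,0],"spin":1.5,"jaw":-1}]'; python3 st.py
```

```text
time: 10.3
tcp_pos: [560.7, 8.2, 98.9]
orientation: [[0.12, 0.993, 0.002], [0.993, -0.12, -0.0], [0.0, 0.002, -1.0]]
contact_force: [1.5, -0.4, 0.1]
gripper_width: 0.27
toolF [-0.19  1.49 -0.08] toolM [-0.134  0.344 -0.77 ] axis torque -0.911
t 10.3 tcp [560.7   8.2  98.9] yang -6.92 F [ 1.5 -0.4  0.1] w 0.27 q [-0.14  0.35  1.71  0.    1.09 -0.02]
shift [94.8 -0.8  7.9]
```

```bash
python3 -m jog '[{"xyz":[0.03,-2.5,0],"spin":1.5,"jaw":-1},{"xyz":[0.03,-2.5,0],"spin":1.5,"jaw":-1}]'; python3 st.py;  python3 - <<'E'
from h import *
p,d=imaging.capture('scene'); np.savez('scene4.npz',p=p)
cv2.imwrite(f'pics/scene4.png',cv2.resize(p[140:270,210:360,::-1],None,fx=5,fy=4.5,interpolation=cv2.INTER_CUBIC))
E
```

```text
time: 10.47
tcp_pos: [558.0, 8.5, 98.9]
orientation: [[0.147, 0.989, 0.002], [0.989, -0.147, -0.0], [0.0, 0.002, -1.0]]
contact_force: [0.9, -0.4, 1.7]
gripper_width: 0.266
toolF [-0.24  0.93 -1.68] toolM [-0.233  0.335 -0.711] axis torque -0.798
t 10.47 tcp [558.    8.5  98.9] yang -8.47 F [ 0.9 -0.4  1.7] w 0.266 q [-0.14  0.34  1.71  0.    1.09  0.01]
shift [94.8 -0.7  7.9]
```

View pics/scene4.png

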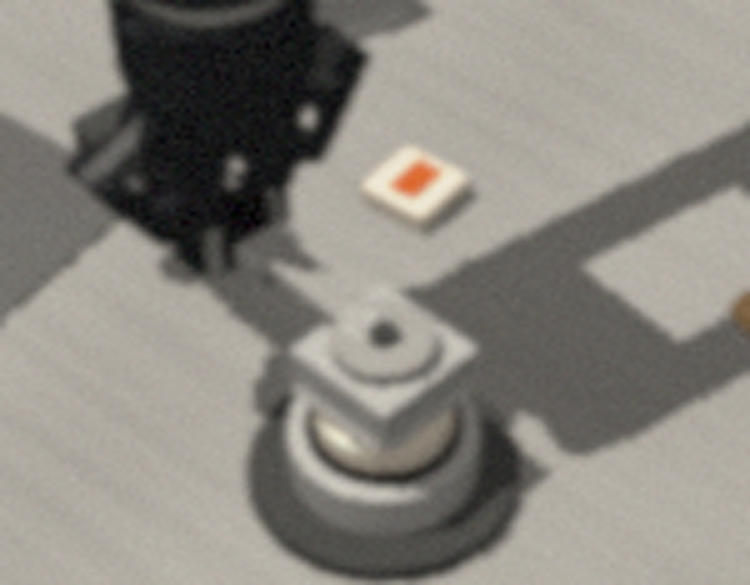

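Run:
```python
from h import *
Is=imaging.camera_info('scene')
for n,c in (('s3',[(293,353),(472,350),(385,413)]),('s4',[(291,350),(478,352),(385,415)])):
    P=plane(Is,[(x/5+210,y/4.5+140) for x,y in c],100)[:,:2]
    f=lambda a,b:np.degrees(np.arctan2(*(P[b]-P[a])[::-1]))
    print(n,P.round(1),[round(f(0,1),1),round(f(0,2),1),round(f(2,1),1)])
```

```text
s3 [[595.3  79. ]
 [548.5 130.4]
 [595.7 126.6]] [np.float64(132.3), np.float64(89.5), np.float64(175.4)]
s4 [[594.6  77.3]
 [547.8 132.9]
 [596.5 127.3]] [np.float64(130.1), np.float64(87.8), np.float64(173.5)]
```

The torque dropped from 1.11 to 0.80 as the handle went on, and the cup turned only about 2° while the tool turned 9°. So the wrench has clicked, roughly 0.1 rad out of line. I stop driving here and back off about 12.5° to let it spring straight and unload the cup.

```bash
python3 -m jog '[{"xyz":[0.13,4.95,0],"spin":-3,"jaw":-1},{"xyz":[0.52,9.88,0],"spin":-6,"jaw":-1},{"xyz":[1.16,14.78,0],"spin":-9,"jaw":-1},{"xyz":[2.24,20.45,0],"spin":-12.5,"jaw":-1},{"xyz":[2.24,20.45,0],"spin":-12.5,"jaw":-1}]'; python3 st.py
```

```text
time: 10.93
tcp_pos: [578.5, 7.6, 98.7]
orientation: [[-0.069, 0.998, 0.0], [0.998, 0.069, 0.001], [0.001, 0.0, -1.0]]
contact_force: [-0.2, 0.4, 1.3]
gripper_width: 0.269
toolF [ 0.4  -0.13 -1.25] toolM [-0.001  0.396  0.009] axis torque 0.021
t 10.93 tcp [578.5   7.6  98.7] yang 3.98 F [-0.2  0.4  1.3] w 0.269 q [-0.14  0.38  1.66  0.    1.1  -0.21]
shift [95.  -0.6  7.8]
```

Unloaded (torque ≈ 0). Lifting straight up.

```bash
python3 -m jog '[{"xyz":[0,0,-3],"spin":0,"jaw":-1},{"xyz":[0,0,-8],"spin":0,"jaw":-1},{"xyz":[0,0,-15],"spin":0,"jaw":-1},{"xyz":[0,0,-25],"spin":0,"jaw":-1},{"xyz":[0,0,-40],"spin":0,"jaw":-1},{"xyz":[0,0,-60],"spin":0,"jaw":-1},{"xyz":[0,0,-60],"spin":0,"jaw":-1},{"xyz":[0,0,-60],"spin":0,"jaw":-1}]'; python3 st.py
python3 - <<'E'
from h import *
p,d=imaging.capture('scene'); np.savez('scene5.npz',p=p)
cv2.imwrite(f'pics/scene5.png',cv2.resize(p[140:270,210:360,::-1],None,fx=5,fy=4.5,interpolation=cv2.INTER_CUBIC))
I=imaging.camera_info('wrist');p,d=imaging.capture('wrist'); cv2.imwrite('pics/w5.png',p[:,:,::-1]); np.savez('w5.npz',p=p,d=d,**I)
shift([609.5,-230.2,160],10.4)
E
```

```text
time: 11.6
tcp_pos: [578.9, 7.4, 160.5]
orientation: [[-0.068, 0.998, 0.004], [0.998, 0.068, -0.001], [-0.001, 0.004, -1.0]]
contact_force: [-0.6, 0.2, -4.2]
gripper_width: 0.269
toolF [ 0.24 -0.57  4.2 ] toolM [ 0.048 -0.11  -0.012] axis torque 0.042
t 11.6 tcp [578.9   7.4 160.5] yang 3.92 F [-0.6  0.2 -4.2] w 0.269 q [-0.14  0.3   1.62 -0.    1.22 -0.2 ]
shift [95.4 -1.3 69.4]
t 11.7 tcp [576.9   7.7 157.8] yang 3.93 F [-0.3 -0.1 -3.7] w 0.268 q [-0.14  0.3   1.62 -0.    1.22 -0.21]
shift [-239.6   16.2   -2.2]
spin -6.47
```

View pics/scene5.png

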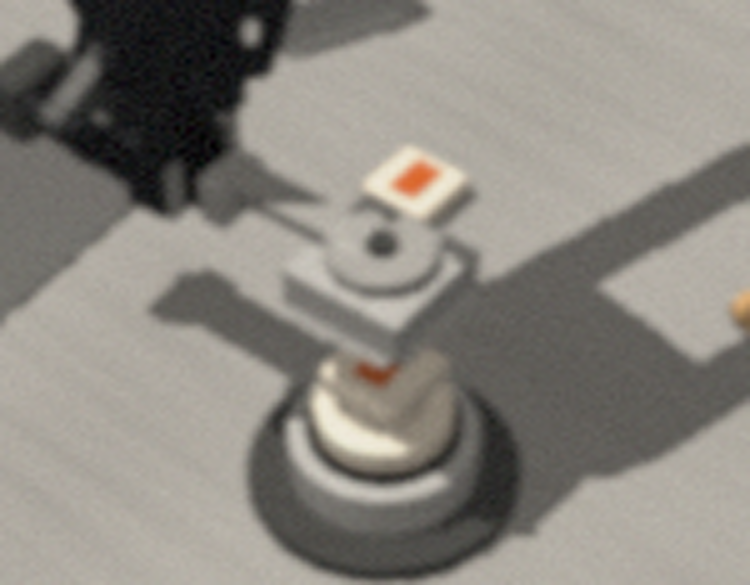

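View pics/w5.png

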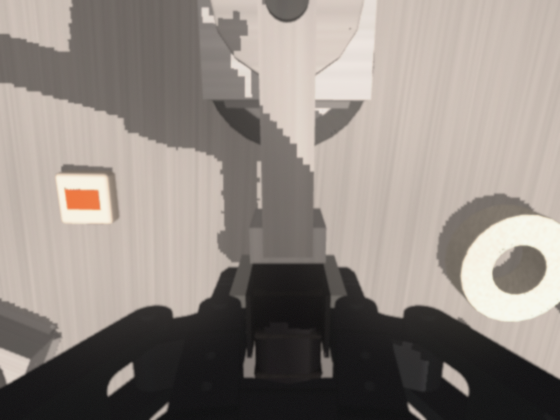

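Lid is visibly turned, and cup and handle are in line at (287,50) in the wrist view. Returning over the mat.

```bash
python3 -m jog '[{"xyz":[-25,2,0],"spin":-1,"jaw":-1},{"xyz":[-60,4,0],"spin":-2,"jaw":-1},{"xyz":[-95,6,0],"spin":-3,"jaw":-1},{"xyz":[-130,9,0],"spin":-4,"jaw":-1},{"xyz":[-165,11,0],"spin":-5,"jaw":-1},{"xyz":[-200,13,0],"spin":-6.5,"jaw":-1},{"xyz":[-225,15,0],"spin":-6.5,"jaw":-1},{"xyz":[-239,16,0],"spin":-6.5,"jaw":-1}]';  python3 -m jog '[{"xyz":[0,0,2],"spin":0,"jaw":-1},{"xyz":[0,0,2],"spin":0,"jaw":-1},{"xyz":[0,0,2],"spin":0,"jaw":-1}]'
python3 - <<'E'
from h import *
shift([609,-230.2,50],10.4)
I=imaging.camera_info('wrist');p,d=imaging.capture('wrist'); cv2.imwrite('pics/w6.png',p[:,:,::-1])
shift([609,-230.2,50],10.4)
E
```

```text
time: 12.37
tcp_pos: [609.2, -232.9, 156.7]
orientation: [[-0.178, 0.984, -0.002], [0.984, 0.178, 0.0], [0.0, -0.002, -1.0]]
contact_force: [-0.1, 0.8, -2.4]
gripper_width: 0.275
time: 12.62
tcp_pos: [609.2, -227.9, 155.1]
orientation: [[-0.182, 0.983, -0.003], [0.983, 0.182, 0.002], [0.003, -0.002, -1.0]]
contact_force: [0.3, 0.5, -4.3]
gripper_width: 0.273
t 12.62 tcp [ 609.2 -227.9  155.1] yang 10.48 F [ 0.3  0.5 -4.3] w 0.273 q [-0.49  0.45  1.43  0.    1.27 -0.67]
shift [ -2.6  -0.4 105.1]
spin 0.08
t 12.67 tcp [ 609.5 -227.7  155.5] yang 10.52 F [ 0.9 -0.3 -3.4] w 0.268 q [-0.49  0.45  1.43  0.    1.27 -0.67]
shift [ -2.6  -0.8 105.5]
spin 0.12
```

View pics/w6.png

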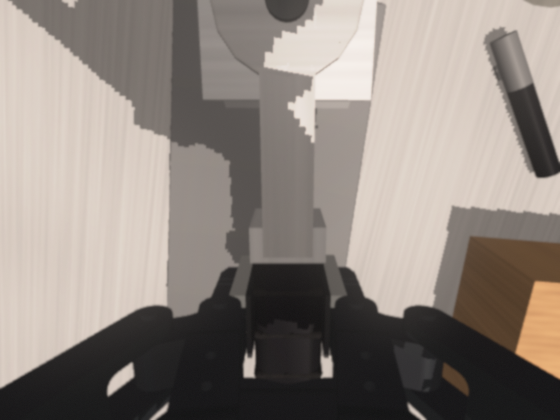

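```bash
python3 -m jog '[{"xyz":[-1,0,10],"spin":0,"jaw":-1},{"xyz":[-2,0,28],"spin":0,"jaw":-1},{"xyz":[-2.5,0,46],"spin":0,"jaw":-1},{"xyz":[-2.5,0,64],"spin":0,"jaw":-1},{"xyz":[-2.5,0,80],"spin":0,"jaw":-1},{"xyz":[-2.5,0,95],"spin":0,"jaw":-1},{"xyz":[-2.5,0,105],"spin":0,"jaw":-1},{"xyz":[-2.5,0,108],"spin":0,"jaw":-1}]'; python3 -m jog '[{"xyz":[0,0,3],"spin":0,"jaw":-1},{"xyz":[0,0,5],"spin":0,"jaw":-1},{"xyz":[0,0,6],"spin":0,"jaw":-1},{"xyz":[0,0,6],"spin":0,"jaw":-1}]'
```

```text
time: 13.33
tcp_pos: [608.8, -230.2, 45.6]
orientation: [[-0.182, 0.983, -0.004], [0.983, 0.182, 0.002], [0.003, -0.004, -1.0]]
contact_force: [-0.9, 0.6, -4.0]
gripper_width: 0.27
time: 13.67
tcp_pos: [611.2, -232.4, 43.4]
orientation: [[-0.181, 0.983, 0.001], [0.983, 0.181, -0.001], [-0.001, 0.001, -1.0]]
contact_force: [0.3, -0.2, -4.2]
gripper_width: 0.267
```

```bash
python3 -m jog '[{"xyz":[0,0,3],"spin":0,"jaw":-1},{"xyz":[0,0,6],"spin":0,"jaw":-1},{"xyz":[0,0,6],"spin":0,"jaw":-1},{"xyz":[0,0,6],"spin":0,"jaw":-1}]'
```

```text
time: 14.0
tcp_pos: [610.3, -232.1, 36.3]
orientation: [[-0.181, 0.983, -0.001], [0.983, 0.181, 0.0], [0.0, -0.001, -1.0]]
contact_force: [0.1, 0.0, -3.1]
gripper_width: 0.269
```

```bash
python3 -m jog '[{"xyz":[0,0,2],"spin":0,"jaw":-1},{"xyz":[0,0,4],"spin":0,"jaw":-1},{"xyz":[0,0,4],"spin":0,"jaw":-1}]'
```

```text
time: 14.25
tcp_pos: [610.2, -232.0, 32.0]
orientation: [[-0.181, 0.983, -0.001], [0.983, 0.181, 0.0], [0.001, -0.001, -1.0]]
contact_force: [-0.3, -0.2, -3.4]
gripper_width: 0.27
```

```bash
python3 -m jog '[{"xyz":[0,0,1],"spin":0,"jaw":-1},{"xyz":[0,0,2],"spin":0,"jaw":-1},{"xyz":[0,0,2],"spin":0,"jaw":-1}]'
```

```text
time: 14.5
tcp_pos: [610.4, -232.1, 30.3]
orientation: [[-0.181, 0.983, -0.0], [0.983, 0.181, 0.0], [0.0, -0.0, -1.0]]
contact_force: [-0.1, 0.1, -3.2]
gripper_width: 0.268
```

```bash
python3 -m jog '[{"xyz":[0,0,0.8],"spin":0,"jaw":-1},{"xyz":[0,0,0.8],"spin":0,"jaw":-1}]'; python3 st.py
```

```text
time: 14.67
tcp_pos: [610.6, -232.2, 29.7]
orientation: [[-0.181, 0.983, 0.0], [0.983, 0.181, 0.0], [0.0, 0.0, -1.0]]
contact_force: [0.2, -0.5, -4.4]
gripper_width: 0.27
toolF [-0.56  0.14  4.42] toolM [-0.027 -0.098  0.023] axis torque 0.01
t 14.67 tcp [ 610.6 -232.2   29.7] yang 10.43 F [ 0.2 -0.5 -4.4] w 0.27 q [-0.5   0.61  1.48  0.    1.05 -0.68]
shift [336.2  21.9 -61.3]
```

```bash
python3 -m jog '[{"xyz":[0,0,0.7],"spin":0,"jaw":-1},{"xyz":[0,0,0.7],"spin":0,"jaw":-1}]'
```

```text
time: 14.83
tcp_pos: [610.7, -232.2, 29.5]
orientation: [[-0.181, 0.983, 0.0], [0.983, 0.181, -0.0], [-0.0, 0.0, -1.0]]
contact_force: [-1.4, 0.7, -1.4]
gripper_width: 0.27
```

```bash
python3 -m jog '[{"xyz":[0,0,0.7],"spin":0,"jaw":-1},{"xyz":[0,0,0.7],"spin":0,"jaw":-1}]'; python3 st.py
```

```text
time: 15.0
tcp_pos: [610.7, -232.3, 29.5]
orientation: [[-0.181, 0.983, 0.0], [0.983, 0.181, -0.0], [-0.0, 0.0, -1.0]]
contact_force: [-3.0, 2.0, 3.6]
gripper_width: 0.267
toolF [ 2.54 -2.57 -3.56] toolM [0.442 0.3   0.03 ] axis torque 0.273
t 15.0 tcp [ 610.7 -232.3   29.5] yang 10.44 F [-3.   2.   3.6] w 0.267 q [-0.5   0.61  1.48 -0.    1.05 -0.68]
shift [336.2  21.8 -61.6]
```

The wrench is resting on the mat. Opening, then rising.

```bash
python3 -m jog '[{"xyz":[0,0,-0.5],"spin":0,"jaw":-0.2},{"xyz":[0,0,-0.5],"spin":0,"jaw":0.2},{"xyz":[0,0,-0.5],"spin":0,"jaw":0.6},{"xyz":[0,0,-0.5],"spin":0,"jaw":1},{"xyz":[0,0,-0.5],"spin":0,"jaw":1},{"xyz":[0,0,-0.5],"spin":0,"jaw":1},{"xyz":[0,0,-0.5],"spin":0,"jaw":1}]'; python3 -m jog '[{"xyz":[0,0,-10],"spin":0,"jaw":1},{"xyz":[0,0,-30],"spin":0,"jaw":1},{"xyz":[0,0,-60],"spin":0,"jaw":1},{"xyz":[0,0,-100],"spin":0,"jaw":1},{"xyz":[0,0,-140],"spin":0,"jaw":1},{"xyz":[0,0,-180],"spin":0,"jaw":1},{"xyz":[0,0,-200],"spin":0,"jaw":1},{"xyz":[0,0,-200],"spin":0,"jaw":1}]'
python3 - <<'E'
from h import *
I=imaging.camera_info('wrist');p,d=imaging.capture('wrist'); cv2.imwrite('pics/w7.png',p[:,:,::-1])
np.savez('w7.npz',p=p,d=d,**I)
p,d=imaging.capture('scene'); cv2.imwrite('pics/scene7.png',p[:,:,::-1]);np.savez('scene7.npz',p=p)
E
```

```text
time: 15.58
tcp_pos: [610.6, -232.2, 28.8]
orientation: [[-0.181, 0.983, 0.0], [0.983, 0.181, -0.0], [-0.0, 0.0, -1.0]]
contact_force: [-0.8, 0.0, 0.0]
gripper_width: 1.0
time: 16.25
tcp_pos: [614.2, -234.1, 238.4]
orientation: [[-0.181, 0.983, 0.014], [0.983, 0.181, -0.007], [-0.01, 0.012, -1.0]]
contact_force: [1.2, 0.6, 1.0]
gripper_width: 0.999
```

View pics/w7.png

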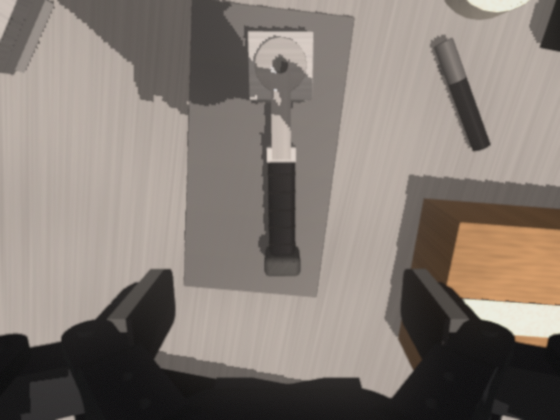

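View pics/scene7.png

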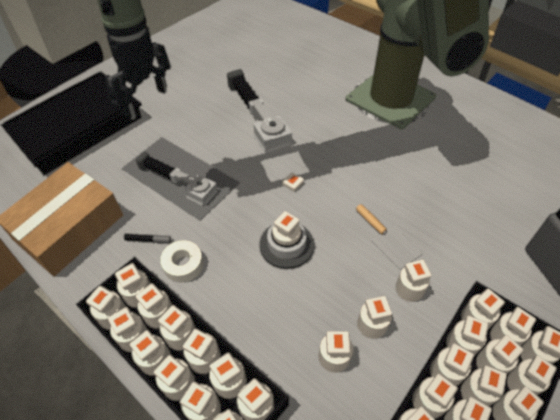

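Run:
```python
from h import *
np.set_printoptions(precision=1,suppress=True)
Is=imaging.camera_info('scene'); S=np.load('scene7.npz')['p']
def ang(p):
    hsv=cv2.cvtColor(p,cv2.COLOR_RGB2HSV);m=cv2.inRange(hsv,(0,120,100),(20,255,255))
    k=np.zeros_like(m);k[205:240,265:310]=m[205:240,265:310]
    c=max(cv2.findContours(k,0,cv2.CHAIN_APPROX_NONE)[0],key=cv2.contourArea)[:,0].astype(float)
    return cv2.minAreaRect(plane(Is,c,91)[:,:2].astype(np.float32))
print(ang(np.load('scene0.npz')['p']),ang(S))
w=np.load('w7.npz'); I={k:w[k] for k in('K','k1','pose')};I['k1']=float(I['k1'])
h=plane(I,[(281,64)],39)[0]; a=plane(I,[(281.5,175)],38)[0]; b=plane(I,[(282,240)],38)[0]
print(h,a,b,[np.degrees(np.arctan2(*(v)[1::-1])) for v in (a-h,b-a)], 'grip',h+100*(b-h)/np.linalg.norm(b-h))
print('handle top z',depthpt(I,np.median(w['d'][200:206,279:284]),(281,203)),'cup',depthpt(I,np.median(w['d'][34:38,255:260]),(257,36)))
shift(None)
```

```text
((570.4840087890625, 102.9132080078125), (20.68511199951172, 12.621381759643555), 33.0321159362793) ((570.8365478515625, 103.38975524902344), (21.23729705810547, 10.729723930358887), 2.2998926639556885)
[ 594.1 -138.8   39. ] [ 610.3 -226.8   38. ] [ 621.3 -285.5   38. ] [np.float64(-79.56349836960246), np.float64(-79.37511439425104)] grip [ 612.3 -237.1   38.3]
handle top z [ 614.3 -251.3   38.9] cup [ 571.3 -120.9   30.6]
t 16.35 tcp [ 611.2 -232.5  231.2] yang 10.43 F [-1.2 -0.5 -1.3] w 0.996 q [-0.5  0.4  1.4 -0.   1.4 -0.7]
```

```bash
python3 -c "
from rig import ticket
print(ticket.job_done())"
```

```text
the job is handed in; nothing more can be done
None
```

The lid is tightened and the smaller wrench is back on its mat. I handed the job in at about 16.4 s on the robot's clock; it gives no verdict.

**Tightening:** I gripped the wrench, set the cup fully down over the lid and turned clockwise about the lid's axis. The torque rose to about 1.1 N·m at the lid's hard stop, then fell to 0.8 N·m as the handle broke over. I stopped there, backed off until the torque was about zero, and lifted the cup off.

**Last checks:**
- **Lid:** the orange mark went from 33.0° to 2.3°, about 0.54 rad of turn, and it stayed there after the wrench came off.
- **Wrench:** it lies flat, with the handle top at 39 mm and the cup top at 31 mm, the same as before. Handle and cup are in line within about 0.2°. The handle point is about 25 mm from the mat's centre.
- **Gripper:** it is open and 230 mm up, clear of everything.
- **Bystanders:** in the last scene picture they look where they were. I did not measure them.

**What disagreed or stayed uncertain:**
- **Breakover angle:** I could not measure it directly. The tool and lid angles give about 0.085 rad, and the cup's edges in the picture give about 0.12 rad. Both are between the 0.04 needed and the 0.20 limit.
- **Lid friction:** the torque readings while the lid turned freely were nearer 0 than the stated 0.15 N·m, within the sensor's noise.
- **Position readings:** the arm's reported position wandered by up to about 3 mm while it settled.

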